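# Shake down and pull the dust filter for inspection

### The job

Check the filter of the bench dust unit: first knock the dust off it by pulling the shaker knob on the unit's front right out to its stop and pushing it fully home again, then swing the cover flap up and back past upright so that it stays open, and draw the filter plate with the yellow pull tab up out of its guides. Turn the plate a quarter turn so that its pleated face is parallel to the unit's front panel, and finish while still holding it there, upright and still, well clear above the open unit. Leave the knob home and the flap open, and do not push the other things on the bench about.

Things in the scene. Friction and masses are not known exactly. Their poses are not given: they have to be found in the camera images.
- filter_unit: blue-grey sheet-metal bench dust filter unit, fixed, 124 deep (x) by 164 wide (y), open rim 120 mm above the bench, covered by a flap (top at 127 mm). Origin: centre of its footprint, on the bench. x points from its front panel to its rear, y to the left seen from the front, z up. The front panel (x = -62 mm) looks roughly at the robot. The filter plate stands inside, edge on to the front
- shaker (a joint): slide of the filter-shaker rod: 0 = home, grows to 0.030 m at the outer stop, as the knob is pulled straight out of the front (along -x of filter_unit). A spring detent holds it at each end; it resists with up to about 10 N until past mid-travel (0.015 m), then snaps on towards the other end
- shaker_knob (a point): centre of the black shaker knob with a red end disc, a round knob 25 mm in diameter and 22 mm long with its axis along x of filter_unit; 78 mm above the bench, on the front panel's right half (y = -42 mm), 36 mm in front of the panel when home. It moves with the rod and can be pinched from its two sides, from above
- flap (a joint): hinge of the cover flap: 0 = closed (it may start up to 0.06 ajar), grows as the front edge swings up and back; 1.57 rad = upright, stop at 1.92 rad. The hinge axis runs along y of filter_unit. The hinge is stiff: the flap (0.2 kg) stays wherever it is left; lifting it at the grip takes about 3 N
- flap_grip (a point): centre of the flap's red grip barrel, 15 mm in diameter, 26 mm long along the unit's y, on a black arm that sticks out of the flap's front edge; when closed 26 mm in front of the front panel and 124 mm above the bench, 34 mm left of the unit's middle, 153 mm from the hinge axis. Pinched at its two flat ends it turns between the finger pads as the flap swings
- flap_hinge (a point): point on the flap's hinge axis, at the unit's rear rim, level with flap_grip (same y of filter_unit), 124 mm above the bench, 65 mm behind the unit's middle
- filter_plate: filter plate, loose, 0.11-0.23 kg: aluminium frame, cream pleats; 84 long (x) by 20 thick (y) by 76 mm high, yellow tab on top. Origin: centre of its lower edge; y across its pleated faces, z up. It starts 10 mm above the bench, 4 mm in front of the unit's middle, axes parallel to its, with 1.7 mm play in guides at its front and rear edges that end 80 mm up; it must rise 110 mm to clear the rim
- filter_tab (a point): middle of the yellow pull tab's grip part, 93 mm above the plate's origin. The tab is 30 mm along the plate's x, 10 mm thick along its y, and stands 28 mm up from the frame's top edge (in the unit: tab top 114 mm, this point 103 mm, frame top 86 mm above the bench). Inside the rim there are 38 mm free on each side of the tab along the unit's x and 70 mm along its y
- driver_red: bystander: red slotted screwdriver 204 mm long, lying on the bench; leave it
- driver_yellow: bystander: yellow slotted screwdriver 184 mm long, lying on the bench; leave it
- sanding_block: bystander: cork sanding block 60 x 110 x 24 mm lying on the bench; leave it
- brush_jar: bystander: glass jar 66 mm wide, 86 mm high, standing behind the vice; leave it

How it is judged:
By the outcome, as a careful person would: the job done as asked, in the order asked, and still so for the second after the job is handed in, while the arm keeps its last pose, push and grip.
It also fails if it takes over 66 s, if anything falls off the work surface, if the arm or the gripper's body presses on something with over 40 N, if the wrist force passes 120 N, or if a joint passes its speed limit or range.

### The arm

A 6-joint arm with a two-finger parallel gripper is mounted at the origin on a cart in front of the work surface, level with it; the furniture and walls round the work are solid. World frame = base frame: x ahead of the robot, y to its left, z up, the work surface at z = 0. Lengths are in m, angles in rad, forces in N, time in s.
With the tool pointing down it reaches from about 0.375 to 0.9 m from the base axis. Payload 3.1 kg.
Tool frame: the origin (TCP) lies on the centre line of the jaws, within the pads' length; the fingertips stand 19 mm ahead of it and the grasp point (between the pads) is the TCP; z points along the fingers, y is the line along which they close (so a half turn about z gives the same grasp; the last joint's range is limited). The gripper opens to 85 mm and grips with 20 to 120 N. Pads are 22 mm wide; open, the fingers measure 114 mm over their backs; the gripper's body (76 mm by 85 mm) begins 54 mm behind the grasp point. The pads swing forward as they close: fully open they stand 13 mm farther back than shut.
Start: joints at [1.169, 0.527, 1.433, -0, 1.181, -0.178], TCP at [0.139, 0.609, 0.25] pointing down, gripper open.
Joint ranges: [-3.08, 3.08], [-0.75, 2.2], [0.22, 2.44], [-1.43, 4.57], [0, 2.65], [-2.85, 2.85]. Speed limits (rad/s): [2.79, 2.79, 3.14, 3.14, 3.14, 3.14].

### API

Orientations are given as a unit quaternion [x, y, z, w].
In Python, from station import manip gives the robot as it stands.
- The arm moves only by the tool servo_tool, never from a script. Its argument "rows" is a list that holds one entry, the list of rows, each a list of 7 numbers: the turn, a rotation vector about the tool's x, y, z in degrees, then the shift along the tool's x, y, z in m, then the gripper command: -1 is shut, 1 is fully open, values between are in proportion. In form: [[[wx, wy, wz, tx, ty, tz, jaw], ...]]. A call has 1 to 8 rows; each row shifts and turns the commanded pose from where the row before left it, along the tool's axes as they then stand; what a row does not reach is not made up. A row lasts 1/12 s, in which the tool goes at most 41.7 mm and 7.16 degrees, less where a joint would pass 70% of its speed; a pose out of reach is approached as far as the arm can. A call is refused whole if a number of a shift passes 0.0417 or a number of a turn 7.16, either way. A call with a gripper value outside its range is refused whole. The fingers move at their own pace and stop on an object; "squeeze" is the grip in N (left out, the last holds). Time passes only in rows, so rows that do not move let the fingers close. It gives the time, the measured TCP pose, the force, the opening and the grip force at its end, in the units of the state.
- manip.sense(): the state, without advancing time (a new reading comes with each control period).
- manip.snapshot(name): name is "scene" or "top"; returns the picture (480x640x3 uint8, blue, green, red); there is no depth.
- manip.camera_info(name): a dict with "K" (3x3 intrinsics, pixels), "k1" (the pictures are not rectified: a ray, as slopes to the right and down, at radius r is drawn at 1 + k1 r^2 times it, then the intrinsics apply), "camera_from_world" (4x4, takes a point from world to camera coordinates). Camera axes: x right, y down, z forward; pixel columns grow to the right and rows downward; lengths in m; the calibration is good to about 2 mm. A picture is of the moment at which its call begins. camera_info takes no time and is no camera call.
- manip.sign_off(): hands the job in; it is judged then, once.
The state is a dict: "t": time; "q": joint angles; "qd": joint speeds; "tau": joint torques, N m; "tcp_pos": TCP position; "tool_rot": TCP orientation; "force": force on the tool from outside, world axes, zero at the start; "ft_torque": the same for the moment, N m; "finger_gap": opening from 0.0 (shut) to 1.0 (fully open); "gripper_force": force on a finger pad.
Only numpy, scipy, OpenCV 4.12 (cv2) and the standard library are available. Lean on these libraries where they do the work, as an engineer would, in place of code of your own. Each camera call takes 0.05 s, during which the arm holds its last target. There are 200 camera calls.

## Working session

There is one attempt and no reset: what is moved stays moved. The work goes in short steps, Python scripts to look and compute and a tool call to move; the robot and the scene stay as the last step left them, time stands still between calls to the robot, and variables do not carry over. Pictures are saved under pics/ and viewed, at most 10 in all, crops included, and the job is handed in when it is done.

Besides the shell and the picture viewer there is one more tool, called after "Request:" as name(argument=value, ...), one argument or row to a line, values as JSON. servo_tool: Moves the arm, as the interface text tells. Its arguments: {"type":"object","properties":{"rows":{"type":"array","items":{"type":"array","items":{"type":"array","items":{"type":"number"}}}},"squeeze":{"type":"number"}},"required":["rows"]}

```bash
mkdir -p pics; ls; python3 - <<'E'
from station import manip
import cv2,numpy as np
s=manip.sense();print(s)
for n in("scene","top"):
    cv2.imwrite(f"pics/{n}0.png",manip.snapshot(n));c=manip.camera_info(n);print(n,c)
E
```

```text
pics
{'t': 0.0, 'q': array([ 1.16849324e+00,  5.28495177e-01,  1.43390591e+00, -1.10235835e-05,
        1.18141795e+00, -1.78503981e-01]), 'qd': array([ 4.26824867e-05, -2.46842909e-03, -1.35937447e-04, -1.72122100e-03,
       -4.23391797e-04, -1.39939790e-03]), 'tau': array([-8.80335028e-04, -4.42345154e+01, -1.78026527e+01, -4.60152514e-04,
        8.35897081e-03,  5.61321187e-06]), 'tcp_pos': array([0.1384143 , 0.60877959, 0.24931462]), 'tool_rot': array([ 1.11664020e-01,  9.93745394e-01, -1.06803955e-03, -3.13866469e-04]), 'force': array([0.86581416, 0.05188917, 0.50111283]), 'ft_torque': array([ 0.00812918,  0.01739715, -0.02775238]), 'gripper_force': 0.0, 'finger_gap': 0.9988377647045147}
scene {'K': array([[546.68395797,   0.        , 328.49255288],
       [  0.        , 546.68395797, 237.58094169],
       [  0.        ,   0.        ,   1.        ]]), 'k1': -0.08637348794703939, 'camera_from_world': array([[ 0.65473311, -0.75585113,  0.00369167, -0.39728093],
       [-0.53463505, -0.46655286, -0.70462316,  0.25906062],
       [ 0.53431257,  0.45936642, -0.70957211,  0.9791426 ],
       [ 0.        ,  0.        ,  0.        ,  1.        ]])}
top {'K': array([[508.68355252,   0.        , 319.41176783],
       [  0.        , 508.68355252, 242.82295458],
       [  0.        ,   0.        ,   1.        ]]), 'k1': -0.11098550517610367, 'camera_from_world': array([[ 0.02756454, -0.99957311, -0.00968517, -0.10664243],
       [-0.99553851, -0.02657604, -0.09053617,  0.47706158],
       [ 0.09024013,  0.01213755, -0.99584607,  1.14527655],
       [ 0.        ,  0.        ,  0.        ,  1.        ]])}
```

View pics/scene0.png

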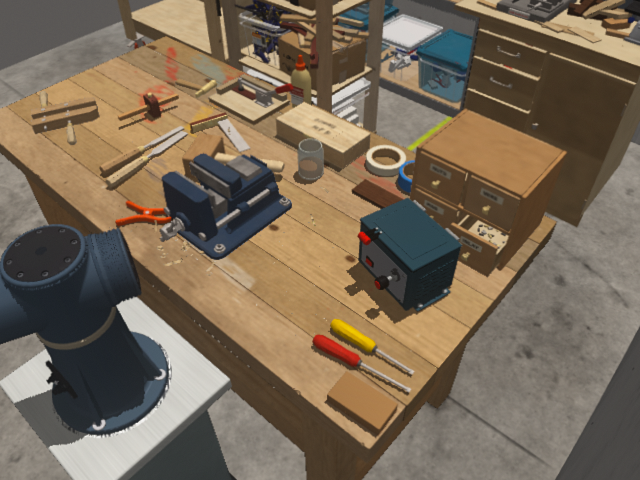

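View pics/top0.png

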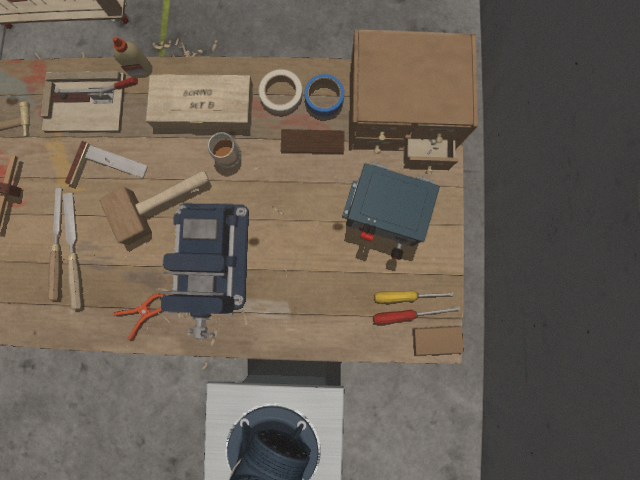

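The unit is at top (393,203) and scene (408,255). The red grip is at top (367,237) and scene (365,238), the knob at top (398,253) and scene (381,284). The screwdrivers and block lie nearer the robot.

```bash
cat > h.py <<'E'
import cv2,numpy as np
from station import manip
from scipy.spatial.transform import Rotation as R
def ray(n,u,v):
    c=manip.camera_info(n);K=c["K"];M=c["camera_from_world"]
    d=np.array([[[u,v]]],float);p=cv2.undistortPoints(d,K,np.array([c["k1"],0,0,0,0]))[0,0]
    return -M[:3,:3].T@M[:3,3], M[:3,:3].T@np.array([p[0],p[1],1])
def onz(n,u,v,z):
    o,d=ray(n,u,v);return o+d*(z-o[2])/d[2]
def tri(a,b):
    (o,d),(p,e)=ray("scene",*a),ray("top",*b)
    s=np.linalg.lstsq(np.c_[d,-e],p-o,rcond=None)[0];x,y=o+s[0]*d,p+s[1]*e
    return (x+y)/2,np.linalg.norm(x-y)
def proj(n,P):
    c=manip.camera_info(n);M=c["camera_from_world"]
    return cv2.projectPoints(np.array([P],float),cv2.Rodrigues(M[:3,:3])[0],M[:3,3],c["K"],np.array([c["k1"],0,0,0,0]))[0][0,0]
def blobs(img,lo,hi,roi,amin=8):
    x0,y0,x1,y1=roi;h=cv2.cvtColor(img[y0:y1,x0:x1],cv2.COLOR_BGR2HSV)
    m=cv2.inRange(h,lo,hi)
    if lo[0]==0 and hi[0]<15: m|=cv2.inRange(h,(170,lo[1],lo[2]),(180,255,255))
    n,l,s,c=cv2.connectedComponentsWithStats(m)
    return [(c[i]+[x0,y0],s[i][:5]+[x0,y0,0,0,0],l==i) for i in range(1,n) if s[i][4]>=amin]
E
python3 - <<'E'
from h import *
S=cv2.imread("pics/scene0.png");T=cv2.imread("pics/top0.png")
for n,i,r in(("s",S,(340,200,480,320)),("t",T,(335,155,450,270))):
    for c,s,_ in blobs(i,(0,120,80),(8,255,255),r):print(n,"red",c,s)
    for c,s,m in blobs(i,(90,60,30),(110,255,255),r,300):
        k=np.argwhere(m)[:,::-1].astype(np.float32)+np.array(r[:2],np.float32)
        print(n,"blue",c,s,cv2.boxPoints(cv2.minAreaRect(k)))
big=lambda i,x,y,w,h:cv2.resize(i[y:y+h,x:x+w],None,fx=4,fy=4,interpolation=cv2.INTER_CUBIC)
cv2.imwrite("pics/crop0.png",np.vstack([np.hstack([big(T,340,155,105,110)]),]) )
cv2.imwrite("pics/crop1.png",np.hstack([cv2.resize(big(T,340,155,100,110),(400,480)),cv2.resize(big(S,345,195,120,120),(400,480))]))
E
```

```text
s red [364.         237.81818182] [358 231  13  14 110]
s red [368.15 261.85] [366 259   5   7  20]
s red [377.         284.61290323] [375 281   5   8  31]
s blue [414.60685579 238.21867612] [ 361  200  100   85 4230] [[358.00006 222.00003]
 [398.00006 182.00003]
 [474.50006 258.50003]
 [434.50006 298.50003]]
t red [366.63157895 236.09473684] [360 231  14  11  95]
```

View pics/crop1.png

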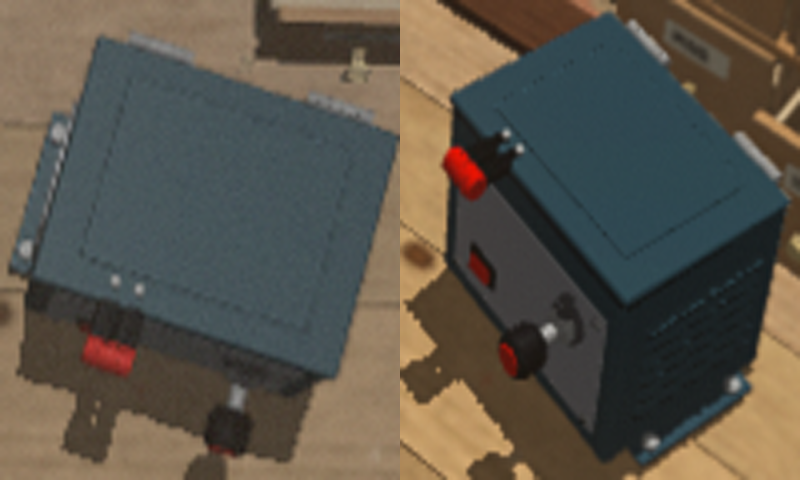

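Crop: the closed flap's corners (top) are at (364.5,163.5), (439.5,185.5), (423,242), (348.7,218). The knob is at top (397.5,252.5), and its red disc at scene (377,284.6).

```bash
python3 - <<'E'
from h import *
C=np.array([onz("top",*p,.127) for p in[(364.5,163.5),(439.5,185.5),(423.2,242.1),(348.7,218)]])
bl,br,fr,fl=C
print(C.round(4)); print("sizes",[np.linalg.norm(a-b).round(4) for a,b in((bl,br),(br,fr),(fr,fl),(fl,bl))])
ang=lambda v:np.degrees(np.arctan2(v[1],v[0]))
print("yaw", ang(bl-fl),ang(br-fr),ang(bl-br)-90,ang(fl-fr)-90)
g,e=tri((364,237.8),(366.6,236.1));print("grip",g,e)
d=onz("scene",377,284.6,.078);k=onz("top",397.5,252.4,.082)
print("disc",d,"knob",k,"gap",np.linalg.norm(d-k))
for yaw in np.radians([-14,-15,-16,-17]):
    Rm=R.from_euler("z",yaw).as_matrix()
    print(np.degrees(yaw),"orig from grip",g-Rm@[-.088,.034,.124],"knob",d-Rm@[-.109,-.042,.078],"flap",C.mean(0))
E
```

```text
[[ 0.6415 -0.1858  0.127 ]
 [ 0.5988 -0.3458  0.127 ]
 [ 0.4775 -0.3117  0.127 ]
 [ 0.524  -0.1548  0.127 ]]
sizes [np.float64(0.1655), np.float64(0.126), np.float64(0.1637), np.float64(0.1216)]
yaw -14.793611934206403 -15.66423825828846 -14.961035324039301 -16.501197644025808
grip [ 0.48739362 -0.19347514  0.12527381] 0.0009177341262370639
disc [ 0.4437845  -0.26306847  0.078     ] knob [ 0.45791224 -0.26450686  0.082     ] gap 0.014753375834823265
-14.0 orig from grip [ 0.5645543  -0.24775432  0.00127381] knob [ 5.59707454e-01 -2.48685534e-01 -1.38777878e-16] flap [ 0.56044213 -0.2495392   0.127     ]
-14.999999999999998 orig from grip [ 0.56359524 -0.24909269  0.00127381] knob [ 5.59940816e-01 -2.50710859e-01 -1.52655666e-16] flap [ 0.56044213 -0.2495392   0.127     ]
-16.0 orig from grip [ 0.56261298 -0.25041413  0.00127381] knob [ 5.60138794e-01 -2.52739949e-01 -1.66533454e-16] flap [ 0.56044213 -0.2495392   0.127     ]
-17.0 orig from grip [ 0.5616078  -0.25171821  0.00127381] knob [ 5.60301331e-01 -2.54772184e-01 -1.52655666e-16] flap [ 0.56044213 -0.2495392   0.127     ]
```

```bash
cat >> h.py <<'E'
YAW=np.radians(-15.4);O=np.array([.561,-.2502,0]);RU=R.from_euler("z",YAW)
w2u=lambda P:RU.inv().apply(np.asarray(P)-O)
u2w=lambda P:RU.apply(P)+O
def st():
    s=manip.sense();r=R.from_quat(s["tool_rot"])
    tgt=RU*R.from_matrix(np.array([[-1,0,0],[0,1,0],[0,0,-1.]]))
    print("t%.2f"%s["t"],"unit",w2u(s["tcp_pos"]).round(4),"turn(deg,tool)",np.degrees((r.inv()*tgt).as_rotvec()).round(2),"F_unit",RU.inv().apply(s["force"]).round(1),"gap%.3f g%.0f"%(s["finger_gap"],s["gripper_force"]),"q",s["q"].round(2))
E
python3 - <<'E'
from h import *
st();print("via",w2u([.45,.2,.25]))
for p in[(352,122),(476,124)]:
    for z in(.15,.2,.25,.3):print(z,w2u(onz("top",*p,z)).round(3))
print("cab top front corner", [ (tri((a),(b))) for a,b in (((413,150),(352,122)),((545,190),(476,125)))])
E
```

```text
t0.10 unit [-0.6355  0.716   0.2494] turn(deg,tool) [-0.11 -0.02  2.58] F_unit [-0.3 -0.5  0.6] gap1.004 g0 q [ 1.17  0.53  1.43  0.    1.18 -0.18]
via [-0.22656795  0.40455902  0.25      ]
0.15 [0.132 0.134 0.15 ]
0.2 [0.116 0.131 0.2  ]
0.25 [0.099 0.129 0.25 ]
0.3 [0.082 0.127 0.3  ]
0.15 [ 0.207 -0.118  0.15 ]
0.2 [ 0.186 -0.108  0.2  ]
0.25 [ 0.166 -0.098  0.25 ]
0.3 [ 0.145 -0.088  0.3  ]
cab top front corner [(array([ 0.7068013 , -0.15218806,  0.19519383]), np.float64(0.005913611577323344)), (array([ 0.71504406, -0.41567152,  0.22125538]), np.float64(0.0403002667010746))]
```

Request:
servo_tool(
  rows=[
    [[0,0,2.6,0,0,0,0.1],[0,0,0,-0.0292,-0.0222,0,0.1],[0,0,0,-0.0292,-0.0222,0,0.1],[0,0,0,-0.0292,-0.0222,0,0.1],[0,0,0,-0.0292,-0.0222,0,0.1],[0,0,0,-0.0292,-0.0222,0,0.1],[0,0,0,-0.0292,-0.0222,0,0.1],[0,0,0,-0.0292,-0.0222,0,0.1]],
  ],
  squeeze=60,
)

```text
t: 0.77
tcp_pos: [0.2949, 0.4036, 0.2501]
tool_rot: [0.134, 0.991, -0.0, -0.0]
force: [0.7, 0.9, 0.1]
finger_gap: 0.546
gripper_force: 0.0
```

Request:
servo_tool(
  rows=[
    [[0,0,0,-0.0292,-0.0222,0,0.1],[0,0,0,-0.0292,-0.0222,0,0.1],[0,0,0,-0.0292,-0.0222,0,0.1],[0,0,0,-0.0292,-0.0222,0,0.1],[0,0,0,-0.0292,-0.0222,0,0.1],[0,0,0,-0.0292,-0.0222,0,0.1],[0,0,0,-0.0292,-0.0222,0,0.1],[0,0,0,-0.01,-0.036,0.005,0.1]],
  ],
)

```text
t: 1.43
tcp_pos: [0.4559, 0.1626, 0.2463]
tool_rot: [0.134, 0.991, 0.001, 0.004]
force: [1.9, 0.0, 0.4]
finger_gap: 0.554
gripper_force: 0.0
```

Request:
servo_tool(
  rows=[
    [[0,0,0,-0.01,-0.036,0.005,0.1],[0,0,0,-0.01,-0.036,0.005,0.1],[0,0,0,-0.01,-0.036,0.005,0.1],[0,0,0,-0.01,-0.036,0.005,0.1],[0,0,0,-0.01,-0.036,0.005,0.1],[0,0,0,-0.01,-0.036,0.005,0.1],[0,0,0,0,0,0,0.1],[0,0,0,0,0,0,0.1]],
  ],
)

```text
t: 2.1
tcp_pos: [0.4504, -0.0624, 0.2148]
tool_rot: [0.137, 0.991, 0.0, -0.0]
force: [-0.4, -0.1, -0.4]
finger_gap: 0.549
gripper_force: 0.0
```

```bash
python3 -c "
from h import *
st()"
```

```text
t2.10 unit [-0.1565  0.1517  0.2148] turn(deg,tool) [ 0.01 -0.06 -0.3 ] F_unit [-0.3 -0.2 -0.4] gap0.549 g0 q [-0.38  0.36  1.88  0.    0.9  -1.68]
```

Request:
servo_tool(
  rows=[
    [[0,0,-0.3,-0.0092,-0.0323,0,0.1],[0,0,0,-0.0092,-0.0323,0,0.1],[0,0,0,-0.0092,-0.0323,0,0.1],[0,0,0,-0.0092,-0.0323,0,0.1],[0,0,0,-0.0092,-0.0323,0,0.1],[0,0,0,-0.0092,-0.0323,0.02,0.1],[0,0,0,0,0,0.04,0.1],[0,0,0,0,0,0.025,0.1]],
  ],
)

```text
t: 2.77
tcp_pos: [0.4535, -0.2624, 0.1288]
tool_rot: [0.132, 0.991, -0.0, 0.0]
force: [-0.8, 0.8, -0.8]
finger_gap: 0.547
gripper_force: 0.0
```

```bash
python3 -c "
from h import *
st()
S=manip.snapshot('scene');T=manip.snapshot('top')
f=lambda i,x,y:cv2.resize(i[y:y+120,x:x+100],(400,480))
cv2.imwrite('pics/a1.png',np.hstack([f(T,345,170),f(S,340,200)]))
st()"
```

```text
t2.77 unit [-0.1004 -0.0403  0.1288] turn(deg,tool) [-0.    0.03  0.21] F_unit [-1.   0.5 -0.8] gap0.547 g0 q [-0.74  0.58  1.79  0.    0.77 -2.04]
t2.87 unit [-0.1039 -0.0375  0.1267] turn(deg,tool) [ 0.29 -0.53  0.32] F_unit [-0.6  0.5 -0.1] gap0.546 g0 q [-0.74  0.58  1.8   0.    0.77 -2.04]
```

View pics/a1.png

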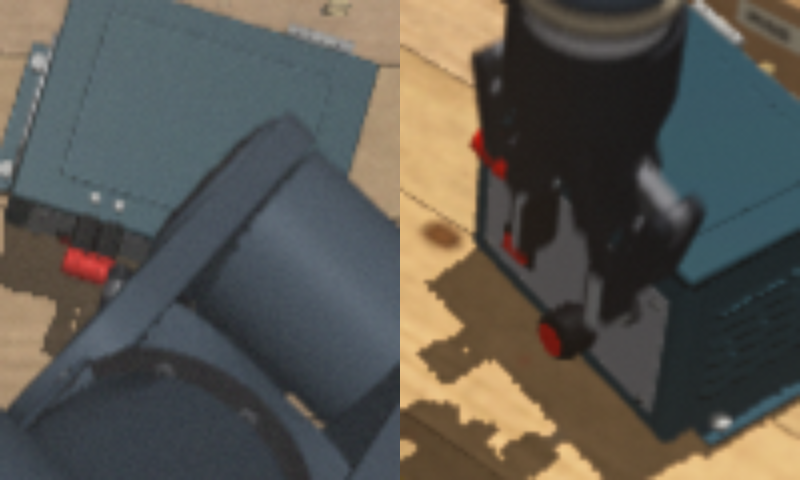

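The gripper straddles the knob (scene crop, knob at (565,332)) and stays clear of the grip barrel. I'll lower and close.

Request:
servo_tool(
  rows=[
    [[0,0,0,0,0,0.02,0.1],[0,0,0,0,0,0.02,0.1],[0,0,0,0,0,0,0.1],[0,0,0,0,0,0,-0.3],[0,0,0,0,0,0,-1],[0,0,0,0,0,0,-1],[0,0,0,0,0,0,-1],[0,0,0,0,0,0,-1]],
  ],
  squeeze=50,
)

```text
t: 3.53
tcp_pos: [0.4537, -0.263, 0.0922]
tool_rot: [0.131, 0.991, -0.001, 0.001]
force: [-4.1, -3.1, 6.9]
finger_gap: 0.259
gripper_force: 49.8
```

```bash
python3 -c "
from h import *
st()"
```

```text
t3.53 unit [-0.1    -0.0408  0.0922] turn(deg,tool) [-0.13  0.15  0.31] F_unit [-3.2 -4.   6.9] gap0.259 g50 q [-0.74  0.64  1.81 -0.    0.68 -2.04]
```

Request:
servo_tool(
  rows=[
    [[0,0,0,0,0,0,0.0],[0,0,0,0,0,0,0.0],[0,0,0,0.001,0,0.008,0.0],[0,0,0,0,0,0,-1],[0,0,0,0,0,0,-1],[0,0,0,0,0,0,-1],[0,0,0,0,0,0,-1],[0,0,0,0,0,0,-1]],
  ],
  squeeze=50,
)

```text
t: 4.2
tcp_pos: [0.4513, -0.2623, 0.0818]
tool_rot: [0.131, 0.991, -0.0, -0.001]
force: [-3.0, -4.0, -0.4]
finger_gap: 0.269
gripper_force: 49.0
```

```bash
python3 -c "
from h import *
st()"
```

```text
t4.20 unit [-0.1026 -0.0408  0.0818] turn(deg,tool) [-0.05 -0.1   0.3 ] F_unit [-1.8 -4.7 -0.4] gap0.269 g49 q [-0.74  0.66  1.82 -0.    0.66 -2.05]
```

Request:
servo_tool(
  rows=[
    [[0,0,0,0.006,0,0,-1],[0,0,0,0.006,0,0,-1],[0,0,0,0.006,0,0,-1],[0,0,0,0.006,0,0,-1],[0,0,0,0.006,0,0,-1],[0,0,0,0.003,0,0,-1],[0,0,0,0,0,0,-1],[0,0,0,0,0,0,-1]],
  ],
)

```text
t: 4.87
tcp_pos: [0.4221, -0.2543, 0.0819]
tool_rot: [0.132, 0.991, -0.001, 0.002]
force: [6.3, -2.8, -8.9]
finger_gap: 0.268
gripper_force: 50.3
```

```bash
python3 -c "
from h import *
st()
S=manip.snapshot('scene')
print([b[:2] for b in blobs(S,(0,120,80),(8,255,255),(340,200,480,330))],proj('scene',u2w([-.139,-.042,.078])),proj('scene',u2w([-.109,-.042,.078])))
cv2.imwrite('pics/a2.png',S)"
```

```text
t4.87 unit [-0.1328 -0.0408  0.0819] turn(deg,tool) [-0.08  0.29  0.18] F_unit [ 6.8 -1.  -8.9] gap0.268 g50 q [-0.77  0.64  1.9   0.    0.6  -2.08]
[(array([363.68421053, 290.52631579]), array([362, 288,   4,   7,  19]))] [364.07925042 290.7204935 ] [376.75959144 283.95318574]
```

Request:
servo_tool(
  rows=[
    [[0,0,0,0.003,0,0,-1],[0,0,0,0,0,0,-1],[0,0,0,-0.006,0,0,-1],[0,0,0,-0.007,0,0,-1],[0,0,0,-0.007,0,0,-1],[0,0,0,-0.007,0,0,-1],[0,0,0,-0.006,0,0,-1],[0,0,0,-0.004,0,0,-1]],
  ],
)

```text
t: 5.58
tcp_pos: [0.4514, -0.2622, 0.0818]
tool_rot: [0.131, 0.991, 0.0, -0.002]
force: [-13.9, -8.2, 2.0]
finger_gap: 0.267
gripper_force: 52.2
```

Request:
servo_tool(
  rows=[
    [[0,0,0,-0.002,0,0,-1],[0,0,0,0,0,0,-1],[0,0,0,0,0,0,-1]],
  ],
)

```text
t: 5.83
tcp_pos: [0.4514, -0.2623, 0.0818]
tool_rot: [0.131, 0.991, 0.0, -0.004]
force: [-10.7, -8.2, -1.6]
finger_gap: 0.268
gripper_force: 51.8
```

```bash
python3 -c "
from h import *
st()
S=manip.snapshot('scene')
print([b[:2] for b in blobs(S,(0,120,80),(8,255,255),(340,200,480,330))])"
```

```text
t5.83 unit [-0.1025 -0.0407  0.0818] turn(deg,tool) [-0.01 -0.45  0.36] F_unit [ -8.1 -10.7  -1.6] gap0.268 g52 q [-0.74  0.66  1.82 -0.01  0.67 -2.04]
[(array([360.25 , 232.875]), array([358, 231,   6,   5,  16])), (array([376.56, 284.44]), array([375, 281,   4,   8,  25]))]
```

Request:
servo_tool(
  rows=[
    [[0,0,0,0.002,0,0,0.1],[0,0,0,0,0,0,0.1],[0,0,0,0,0,-0.03,0.1],[0,0,0,0,0,-0.04,0.1],[0,0,0,0,0,-0.03,0.1],[0,0,0,-0.006,0.035,0,0.1],[0,0,0,-0.006,0.04,0,0.1],[0,0,0,0,0,0,0.1]],
  ],
)

```text
t: 6.55
tcp_pos: [0.4853, -0.1864, 0.1833]
tool_rot: [0.129, 0.992, 0.002, 0.0]
force: [-0.8, -0.2, 0.5]
finger_gap: 0.55
gripper_force: 0.0
```

```bash
python3 -c "
from h import *
st()
S=manip.snapshot('scene');T=manip.snapshot('top')
print([b[:2] for b in blobs(S,(0,120,80),(8,255,255),(340,200,480,330))])
st()
f=lambda i,x,y:cv2.resize(i[y:y+120,x:x+100],(400,480))
cv2.imwrite('pics/a3.png',np.hstack([f(T,345,170),f(S,340,200)]))
"
```

```text
t6.55 unit [-0.09    0.0414  0.1833] turn(deg,tool) [ 0.21 -0.02  0.53] F_unit [-0.7 -0.4  0.5] gap0.550 g0 q [-0.58  0.48  1.76  0.    0.9  -1.9 ]
[(array([363.98245614, 237.78947368]), array([358, 231,  13,  14, 114])), (array([368.25925926, 262.07407407]), array([366, 258,   6,   8,  27])), (array([377. , 284.5]), array([375, 281,   5,   8,  32]))]
t6.65 unit [-0.0897  0.0373  0.1826] turn(deg,tool) [ 0.03 -0.03  0.5 ] F_unit [-0.3  0.2 -0.1] gap0.549 g0 q [-0.59  0.49  1.76  0.    0.9  -1.9 ]
```

View pics/a3.png

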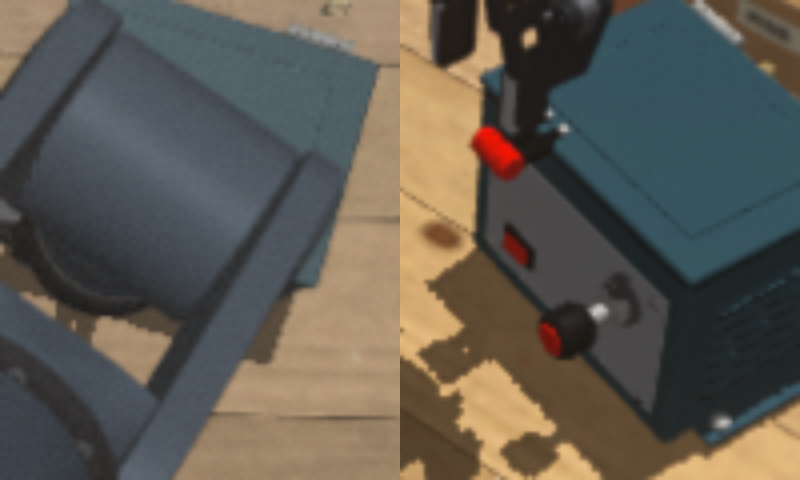

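The knob is home (scene 377,284.5) and the fingers straddle the red barrel from above. I'll lower onto it.

Request:
servo_tool(
  rows=[
    [[0,0,0.5,-0.0025,-0.0028,0.02,0.1],[0,0,0,0,0,0.02,0.1],[0,0,0,0,0,0.0155,0.1],[0,0,0,0,0,0,0],[0,0,0,0,0,0,-1],[0,0,0,0,0,0,-1],[0,0,0,0,0,0,-1],[0,0,0,0,0,0,-1]],
  ],
  squeeze=40,
)

```text
t: 7.32
tcp_pos: [0.4857, -0.1933, 0.1271]
tool_rot: [0.137, 0.991, 0.003, -0.001]
force: [3.6, 8.5, -3.3]
finger_gap: 0.295
gripper_force: 40.2
```

```bash
python3 -c "
from h import *
st()"
```

```text
t7.32 unit [-0.0877  0.0349  0.1271] turn(deg,tool) [ 0.31 -0.1  -0.4 ] F_unit [ 1.2  9.2 -3.3] gap0.295 g40 q [-0.6   0.58  1.8   0.01  0.77 -1.89]
```

Request:
servo_tool(
  rows=[
    [[0,0,0,-0.0006,0,-0.0138,-1],[0,0,0,-0.0019,0,-0.0136,-1],[0,0,0,-0.0031,0,-0.0134,-1],[0,0,0,-0.0043,0,-0.0131,-1],[0,0,0,-0.0054,0,-0.0127,-1],[0,0,0,-0.0065,0,-0.0121,-1],[0,0,0,0,0,0,-1]],
  ],
)

```text
t: 7.9
tcp_pos: [0.5087, -0.1997, 0.208]
tool_rot: [0.136, 0.991, 0.002, 0.002]
force: [4.2, 9.2, -2.1]
finger_gap: 0.293
gripper_force: 40.3
```

```bash
python3 -c "
from h import *
st()"
```

```text
t7.90 unit [-0.0638  0.0348  0.208 ] turn(deg,tool) [ 0.3   0.16 -0.29] F_unit [ 1.6 10.  -2.1] gap0.293 g40 q [-0.58  0.48  1.68  0.01  0.99 -1.88]
```

Request:
servo_tool(
  rows=[
    [[0,0,0,-0.0076,0,-0.0115,-1],[0,0,0,-0.0086,0,-0.0107,-1],[0,0,0,-0.0095,0,-0.0099,-1],[0,0,0,-0.0104,0,-0.009,-1],[0,0,0,-0.0112,0,-0.0081,-1],[0,0,0,-0.0118,0,-0.007,-1],[0,0,0,-0.0124,0,-0.0059,-1],[0,0,0,0,0,0,-1]],
  ],
)

```text
t: 8.57
tcp_pos: [0.5769, -0.2187, 0.2685]
tool_rot: [0.136, 0.991, 0.003, 0.0]
force: [1.7, 6.2, -1.1]
finger_gap: 0.295
gripper_force: 40.8
```

```bash
python3 -c "
from h import *
st()"
```

```text
t8.57 unit [0.007  0.0346 0.2685] turn(deg,tool) [ 0.35 -0.04 -0.24] F_unit [ 0.   6.4 -1.1] gap0.295 g41 q [-0.55  0.5   1.43  0.01  1.21 -1.85]
```

Request:
servo_tool(
  rows=[
    [[0,0,0,-0.0129,0,-0.0048,-1],[0,0,0,-0.0133,0,-0.0036,-1],[0,0,0,-0.0136,0,-0.0024,-1],[0,0,0,-0.0137,0,-0.0012,-1],[0,0,0,-0.0138,0,0.0001,-1],[0,0,0,-0.0137,0,0.0013,-1],[0,0,0,-0.0135,0,0.0025,-1],[0,0,0,0,0,0,-1]],
  ],
)

```text
t: 9.23
tcp_pos: [0.6686, -0.2442, 0.2766]
tool_rot: [0.136, 0.991, 0.003, 0.001]
force: [1.9, 6.8, 1.6]
finger_gap: 0.289
gripper_force: 41.9
```

```bash
python3 -c "
from h import *
st()
cv2.imwrite('pics/a4.png',manip.snapshot('scene'))"
```

```text
t9.23 unit [0.1021 0.0344 0.2766] turn(deg,tool) [ 0.33  0.04 -0.19] F_unit [-0.   7.   1.6] gap0.289 g42 q [-0.51  0.63  1.16  0.01  1.35 -1.81]
```

View pics/a4.png

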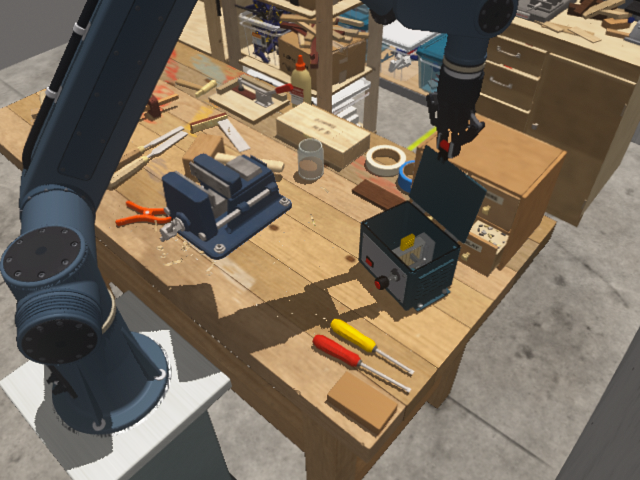

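The flap stands open past upright. The yellow tab is visible in the unit at scene (407,241), and the knob is home. I'll release and rise, then go over the tab.

Request:
servo_tool(
  rows=[
    [[0,0,0,0,0,0,0.0],[0,0,0,0,0,0,0.1],[0,0,0,0,0,-0.025,0.1],[0,0,0,0,0,-0.03,0.1],[0,0,0,0.035,-0.011,0,0.1],[0,0,0,0.036,-0.012,0,0.1],[0,0,0,0.035,-0.011,0,0.1],[0,0,0,0,0,0,0.1]],
  ],
)

```text
t: 9.95
tcp_pos: [0.5476, -0.2496, 0.3305]
tool_rot: [0.137, 0.991, 0.001, -0.005]
force: [0.7, 0.6, -1.2]
finger_gap: 0.55
gripper_force: 0.0
```

```bash
python3 -c "
from h import *
st()
S=manip.snapshot('scene')
r=(370,200,450,270)
for b in blobs(S,(20,120,80),(34,255,255),r):
    k=np.argwhere(b[2])[:,::-1]+np.array(r[:2])
    print(b[:2],[w2u(onz('scene',*b[0],z)).round(4) for z in(.1,.103)])
for z in(.086,.114):
  for x in(-.019,.011):
    print(z,x,[proj('scene',u2w([x,y,z])).round(1) for y in(-.005,.005)])
f=S[200:290,350:470];cv2.imwrite('pics/a5.png',cv2.resize(f,(800,600)))
st()"
```

```text
t9.95 unit [-0.013  -0.003   0.3305] turn(deg,tool) [ 0.02 -0.52 -0.39] F_unit [ 0.5  0.7 -1.2] gap0.550 g0 q [-0.61  0.42  1.39 -0.    1.34 -1.91]
(array([406.91525424, 241.38983051]), array([400, 233,  15,  18, 177])) [array([-0.004 , -0.0011,  0.1   ]), array([-0.0062, -0.0032,  0.103 ])]
0.086 -0.019 [array([401.6, 250.4]), array([398.5, 247.4])]
0.086 0.011 [array([413.2, 244.5]), array([410. , 241.5])]
0.114 -0.019 [array([403. , 240.6]), array([399.8, 237.6])]
0.114 0.011 [array([414.8, 234.7]), array([411.5, 231.7])]
t10.00 unit [-0.009  -0.003   0.3314] turn(deg,tool) [-0.   -0.15 -0.4 ] F_unit [1.3 0.1 1. ] gap0.549 g0 q [-0.61  0.42  1.38 -0.    1.34 -1.91]
```

View pics/a5.png

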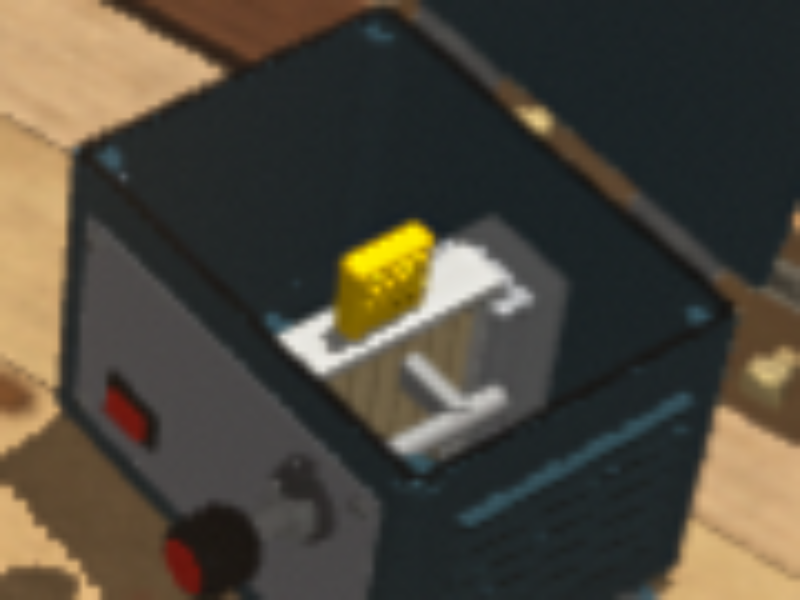

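The tab stands clear in the open unit (crop ~(385,280)), centred on its predicted place within 2 mm. I'll descend.

Request:
servo_tool(
  rows=[
    [[0,0,-0.4,-0.005,0.0015,0.02,0.1],[0,0,0,0,0,0.035,0.1],[0,0,0,0,0,0.035,0.1],[0,0,0,0,0,0.035,0.1],[0,0,0,0,0,0.035,0.1],[0,0,0,0,0,0.025,0.1],[0,0,0,0,0,0,0.1],[0,0,0,0,0,0,0.1]],
  ],
)

```text
t: 10.67
tcp_pos: [0.5613, -0.2511, 0.145]
tool_rot: [0.133, 0.991, 0.0, -0.001]
force: [0.4, -0.1, 1.0]
finger_gap: 0.55
gripper_force: 0.0
```

```bash
python3 -c "
from h import *
st();cv2.imwrite('pics/a6.png',cv2.resize(manip.snapshot('scene')[200:290,350:470],(800,600)));st()"
```

```text
t10.67 unit [ 0.0005 -0.0008  0.145 ] turn(deg,tool) [ 0.02 -0.07  0.17] F_unit [0.4 0.  1. ] gap0.550 g0 q [-0.6   0.65  1.55 -0.    0.95 -1.91]
t10.72 unit [ 0.0017 -0.0011  0.1467] turn(deg,tool) [-0.05  0.14  0.18] F_unit [0.1 0.2 1.1] gap0.550 g0 q [-0.6   0.64  1.55 -0.    0.95 -1.91]
```

Shift 5 mm to the front, lower 36 mm and close.

Request:
servo_tool(
  rows=[
    [[0,0,0,0.005,-0.0005,0.016,0.1],[0,0,0,0,0,0.01,0.1],[0,0,0,0,0,0.01,0.1],[0,0,0,0,0,0,-0.4],[0,0,0,0,0,0,-1],[0,0,0,0,0,0,-1],[0,0,0,0,0,0,-1],[0,0,0,0,0,0,-1]],
  ],
  squeeze=45,
)

```text
t: 11.38
tcp_pos: [0.5566, -0.25, 0.1105]
tool_rot: [0.133, 0.991, -0.0, 0.001]
force: [1.6, 0.7, 0.5]
finger_gap: 0.109
gripper_force: 46.9
```

```bash
python3 -c "
from h import *
st()"
```

```text
t11.38 unit [-0.0043 -0.001   0.1105] turn(deg,tool) [-0.01  0.1   0.16] F_unit [1.4 1.1 0.5] gap0.109 g47 q [-0.61  0.69  1.58  0.    0.87 -1.91]
```

Request:
servo_tool(
  rows=[
    [[0,0,0,0,0,-0.006,-1],[0,0,0,0,0,-0.01,-1],[0,0,0,0,0,-0.012,-1],[0,0,0,0,0,-0.012,-1],[0,0,0,0,0,0,-1]],
  ],
  squeeze=60,
)

```text
t: 11.8
tcp_pos: [0.5573, -0.2505, 0.1532]
tool_rot: [0.133, 0.991, -0.001, 0.002]
force: [1.1, 1.8, -0.2]
finger_gap: 0.106
gripper_force: 61.0
```

```bash
python3 -c "
from h import *
st()"
```

```text
t11.80 unit [-0.0035 -0.0013  0.1532] turn(deg,tool) [-0.07  0.29  0.16] F_unit [ 0.5  2.  -0.2] gap0.106 g61 q [-0.61  0.63  1.56  0.    0.95 -1.91]
```

Request:
servo_tool(
  rows=[
    [[0,0,0,0,0,-0.015,-1],[0,0,0,0,0,-0.02,-1],[0,0,0,0,0,-0.02,-1],[0,0,0,0,0,-0.02,-1],[0,0,0,0,0,-0.02,-1],[0,0,0,0,0,-0.02,-1],[0,0,0,0,0,-0.02,-1],[0,0,0,0,0,-0.01,-1]],
  ],
)

```text
t: 12.47
tcp_pos: [0.5566, -0.2505, 0.2979]
tool_rot: [0.132, 0.991, -0.001, 0.002]
force: [0.3, -0.2, -0.8]
finger_gap: 0.099
gripper_force: 60.9
```

```bash
python3 -c "
from h import *
st();cv2.imwrite('pics/a7.png',cv2.resize(manip.snapshot('scene')[110:320,300:580],(800,600)))"
```

```text
t12.47 unit [-0.0042 -0.0015  0.2979] turn(deg,tool) [-0.11  0.26  0.18] F_unit [ 0.4 -0.1 -0.8] gap0.099 g61 q [-0.61  0.46  1.42 -0.    1.26 -1.91]
```

View pics/a7.png

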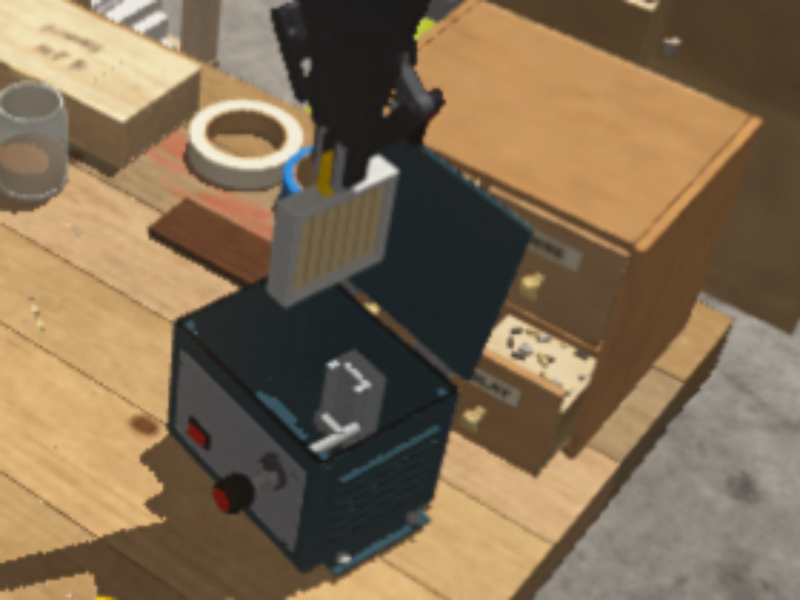

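The plate is held upright, clear above the unit (crop (330,235)), and the flap is open. I'll turn it +90°.

Request:
servo_tool(
  rows=[
    [[0,0,3,0,0,0,-1],[0,0,6,0,0,0,-1],[0,0,6,0,0,0,-1],[0,0,6,0,0,0,-1],[0,0,6,0,0,0,-1],[0,0,6,0,0,0,-1],[0,0,6,0,0,0,-1],[0,0,6,0,0,0,-1]],
  ],
)

```text
t: 13.18
tcp_pos: [0.5552, -0.2496, 0.2934]
tool_rot: [0.504, 0.864, 0.0, -0.001]
force: [0.2, 0.6, -0.5]
finger_gap: 0.104
gripper_force: 60.9
```

Request:
servo_tool(
  rows=[
    [[0,0,6,0,0,0,-1],[0,0,6,0,0,0,-1],[0,0,6,0,0,0,-1],[0,0,6,0,0,0,-1],[0,0,6,0,0,0,-1],[0,0,6,0,0,0,-1],[0,0,6,0,0,0,-1],[0,0,3,0,0,0,-1]],
  ],
)

```text
t: 13.85
tcp_pos: [0.5552, -0.2496, 0.2934]
tool_rot: [0.796, 0.605, -0.0, -0.001]
force: [-0.3, -0.5, -0.5]
finger_gap: 0.102
gripper_force: 60.9
```

Request:
servo_tool(
  rows=[
    [[0,0,0.1,0,0,0,-1],[0,0,0,0,0,0,-1],[0,0,0,0,0,0,-1],[0,0,0,0,0,0,-1]],
  ],
)

```text
t: 14.18
tcp_pos: [0.5557, -0.2498, 0.2944]
tool_rot: [0.795, 0.607, -0.0, -0.0]
force: [0.1, 0.2, -1.7]
finger_gap: 0.099
gripper_force: 60.9
```

```bash
python3 -c "
from h import *
st();S=manip.snapshot('scene')
print([b[:2] for b in blobs(S,(0,120,80),(8,255,255),(340,100,480,310))]);cv2.imwrite('pics/a8.png',S)"
```

```text
t14.18 unit [-0.0052 -0.001   0.2944] turn(deg,tool) [-2.000e-02 -3.000e-02 -8.987e+01] F_unit [ 0.1  0.2 -1.7] gap0.099 g61 q [-0.61  0.46  1.42 -0.    1.26 -0.34]
[(array([447.32098765, 146.61728395]), array([442, 141,  12,  12,  81])), (array([368.25925926, 262.07407407]), array([366, 258,   6,   8,  27])), (array([376.8       , 284.63333333]), array([374, 281,   6,   8,  30]))]
```

View pics/a8.png

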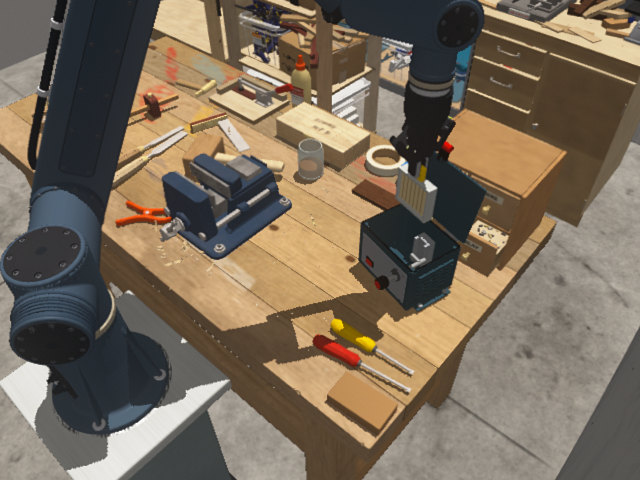

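The plate is upright above the unit with its pleated face parallel to the front. The flap is open (grip at (447,147)), the knob is home (377,285) and the bystanders have not moved.

```bash
python3 -c "
from station import manip
print(manip.sign_off())"
```

```text
the job is handed in; nothing more can be done
None
```

The job is handed in at about 14 s of the 66 s: the shaker knob was pulled to its stop and pushed home, the flap is open past upright at about 1.8 rad, and the plate is held still and upright about 75 mm above the rim, turned a quarter turn to face the front; the bystanders look unmoved in the last picture, and no verdict came back.

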